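Gauge two sleeves, then hold the focus at three clicks

TASK

Of the two steel sleeves on the bench only one slides over the gauge pin of the inspection stand: leave that one standing fully home on the pin and put the one that does not fit into the shallow square reject tray. Then take the black knob of the stand's focus lever and turn the lever clockwise (seen from above) exactly three clicks from its rest, not as far as a fourth; it springs back if let go, so finish while still holding the knob at the third click. Leave the other loose things where they stand.

Things in the scene. Friction and masses are not known exactly. Their poses are not given: they have to be found in the camera images.
- sleeve_wide: The sleeve that fits: plain steel tube standing upright, outside 30 mm across, 36 mm tall, bore 18 mm right through (wall 6 mm), about 110 g. Origin: centre of its underside; z up along its axis.
- sleeve_narrow: The sleeve that does not fit: same outside (30 mm across, 36 mm tall, plain steel, upright) but a bore of only 11 mm, so it stops on the pin's tip; about 150 g. Origin: centre of its underside. The two sleeves stand apart at either of two spots in front of the stand; only their bores differ.
- reject_tray: Shallow square open tray of sheet steel, fixed to the bench, outside 110 x 110 x 22 mm, wall and floor 3 mm. Origin: centre of its underside.
- stand: Inspection stand, fixed to the bench: aluminium base plate 100 x 320 x 12 mm, yawed by up to 0.2 rad; origin on the bench, 10 mm in +y from the plate's middle; y runs along the plate from the lever's end to the pin, x across it, away from the robot. A black lens tube points at the pin from the -y side: top 52 mm above the bench, front 62 mm from the pin's axis at rest.
- pin_seat (a point): Point on the gauge pin's axis, at the top of the 38 mm wide collar that the sleeve must rest on, 16 mm above the bench, 100 mm in the stand's +y from its origin. The upright steel pin is 15 mm in diameter and rises 40 mm above this point, its last 9 mm tapering to 7 mm. Axes as the stand's.
- lever_pivot (a point): Point on the vertical axis of the focus lever, 72 mm above the bench, 200 mm from the pin's axis in the stand's -y. The lever sits on a white housing 76 x 95 mm, 58 mm tall. Each click of the lever moves the lens tube 8 mm towards the pin.
- lever_knob: Upright round black plastic knob, free to spin on its own axis, on the end of the focus lever, 18 mm in diameter, 40 mm tall; origin: centre of its underside, 72 mm above the bench, 85 mm from the lever's axis. At rest, in the stand's axes, it lies 70 mm in -x and 49 mm in -y from the lever's axis; at the third click about 85 mm in -x. Below it is only the 14 mm wide lever arm, underside 65 mm above the bench.
- focus_lever (a joint): Lever angle, rad: 0 at rest on its stop, growing clockwise seen from above; end stop 1.0. Clicks at 0.2, 0.4, 0.6.. (17 mm apart at the knob). The push at the knob rises to 7-8 N, 0.05 rad past each notch, is 4-6 N at the hump midway (0.1, 0.3, 0.5..), falls to 1-2 N 0.05 rad before the next notch and is 4-5 N in it. It never locks: a spring drives it to 0 when let go.
- sample_vial: Bystander: small clear capped vial, 24 mm across, 42 mm tall, standing left of the sleeves. Origin: centre of its underside.
- end_fitting: Bystander: stepped round steel end fitting, solid (no bore), 26 mm across, 26 mm tall, standing in front of the stand. Origin: centre of its underside.
- amber_bottle: Bystander: brown reagent bottle, 72 mm across, 150 mm tall, at the right, beyond the beaker. Origin: centre of its underside.
- beaker: Bystander: clear open beaker, 68 mm across, 85 mm tall, at the right. Origin: centre of its underside.
- screwdriver: Bystander: black-handled screwdriver lying on the bench near the robot, right. Origin: part-way along it on its axis.
- cap_jar: Bystander: clear lidded jar, 56 mm across, 60 mm tall, behind and left of the gauge pin. Origin: centre of its underside.

How it is judged:
On the way, in this order (a step that is already met when the one before it is completed fails the run):
1. the wide-bored sleeve stands fully home on the gauge pin and the narrow-bored one lies in the reject tray, both let go (horizontal distance between sleeve_wide and pin_seat below 0.004 m and z of sleeve_wide in the frame of pin_seat between -0.004 and 0.004 m and angle between sleeve_wide's own z axis and vertical below 0.1 rad and contact force between each of sleeve_wide, sleeve_narrow and the fingers below 0.1 N and x of sleeve_narrow in the frame of reject_tray between -0.053 and 0.053 m and y of sleeve_narrow in the frame of reject_tray between -0.053 and 0.053 m and z of sleeve_narrow in the frame of reject_tray between 0 and 0.025 m and linear speed of sleeve_narrow below 0.03 m/s), for 0.2 s.
2. the focus lever is held by its knob at the third click (value of joint focus_lever between 0.53 and 0.67 rad and contact force between lever_knob and the fingers above 1 N), for 0.5 s.
At the end, for the whole second after the job is handed in: The wide-bored sleeve rests on the pin's collar (within 4 mm in height and off-centre, tilt under 0.1 rad) and the narrow-bored one is in the reject tray, both let go; the fingers still hold the lever knob (over 1 N) with the lever steady at the third click (0.53 to 0.67 rad) (all of step 1 and all of step 2 and velocity of joint focus_lever between -0.1 and 0.1 rad/s); the arm keeps its last pose, push and grip.
It fails at once if the lever goes on into the fourth click (beyond 0.74 rad) (value of joint focus_lever above 0.74 rad).
It fails at once if a bystander is pushed more than 40 mm away (distance of any of sample_vial, end_fitting, amber_bottle, beaker, screwdriver, cap_jar from where it was at the start of the episode above 0.04 m).
It also fails if it takes over 69 s, if anything falls off the work surface, if the arm or the gripper's body presses on something with over 40 N, if the wrist force passes 120 N, or if a joint passes its speed limit or range.

ROBOT

A 7-joint arm with a two-finger parallel gripper is mounted at the origin on the work surface. World frame = base frame: x ahead of the robot, y to its left, z up, the work surface at z = 0. Lengths are in m, angles in rad, forces in N, time in s.
With the tool pointing down it reaches from about 0.4 to 0.875 m from the base axis. Payload 19.3 kg.
Tool frame: the origin (TCP) lies at the centre of the arm's flange, where the gripper is bolted on; the fingertips stand 173 mm ahead of it and the grasp point (between the pads) lies 155 mm ahead of it (robot.grasp_offset is the z of the grasp point in the tool frame, in m); z points along the fingers, y is the direction in which the jaws open and shut (so a half turn about z gives the same grasp; the last joint's range is limited). The gripper opens to 85 mm and grips with 20 to 120 N. Pads are 22 mm wide; open, the fingers measure 114 mm over their backs; the gripper's body (76 mm by 85 mm) begins 54 mm behind the grasp point. The pads swing forward as they close: fully open they stand 13 mm farther back than shut.
Start: joints at [-1.279, 0.521, -0.036, 1.599, 0.021, 1.021, -0.113], TCP at [0.221, 0.585, 0.405] pointing down, gripper open.
Joint ranges: [-2.91, 2.91], [-0.3, 2.13], [-1.5, 1.42], [0.17, 2.43], [-1.26, 4.41], [0.16, 1.93], [-2.52, 2.52]. Speed limits (rad/s): [1.89, 1.89, 2.39, 2.39, 3.01, 3.01, 3.01].

INTERFACE

Orientations are given as a rotation vector (axis times angle).
In Python, from workcell import robot gives the robot as it stands. The module is installed in compiled form; this text tells all that it offers.
- The arm moves only by the tool play_rows, never from a script. Its argument "commands" is a list of rows, each a list of 3 entries, a list of its own where there are three numbers: the closure, from 0 (fully open) to 1 (shut), then the shift along the tool's x, y, z in m, then the turn about the tool's z in degrees. In form: [[hand, [dx, dy, dz], spin], ...]. A call has 1 to 20 rows; each row shifts and turns the commanded pose from where the row before left it, along the tool's axes as they then stand; what a row does not reach is not made up. A row lasts 1/8 s, in which the tool goes at most 62.5 mm and 10.7 degrees, less where a joint would pass 70% of its speed; a pose out of reach is approached as far as the arm can. A call with a gripper value outside its range is refused whole. The fingers move at their own pace and stop on an object; "force" is the grip in N (left out, the last holds). Time passes only in rows, so rows that do not move let the fingers close. It gives the time, the measured TCP pose, the force and the opening at its end, in the units of the state.
- robot.read_state(): the state, without advancing time (a new reading comes with each control period).
- robot.grab_frame(name): name is "scene" or "top"; returns a dict with "pixels" (480x640x3 uint8, red, green, blue), "intrinsics" (3x3 intrinsics, pixels), "k1" (the pictures are not rectified: a ray, as slopes to the right and down, at radius r is drawn at 1 + k1 r^2 times it, then the intrinsics apply), "rvec" (rotation vector, rad) and "tvec" (3), from world to camera coordinates, as OpenCV has them. Camera axes: x right, y down, z forward; pixel columns grow to the right and rows downward; lengths in m; the calibration is good to about 2 mm. A picture is of the moment at which its call begins. There is no depth.
- robot.sign_off(): hands the job in, once; it reports no verdict.
The state is a dict: "time": time; "joints": joint angles; "qd": joint speeds; "joint_torque": joint torques, N m; "eef_pos": TCP position; "tcp_rot": TCP orientation; "contact_force": force on the tool from outside, world axes, zero at the start; "torque": the same for the moment, N m; "opening": finger opening in m.
Only numpy, scipy, OpenCV 4.12 (cv2) and the standard library are available. Lean on these libraries where they do the work, as an engineer would, in place of code of your own. Each camera call takes 0.05 s, during which the arm holds its last target.

## Working session

There is one attempt and no reset: what is moved stays moved. The work goes in short steps, Python scripts to look and compute and a tool call to move; the robot and the scene stay as the last step left them, time stands still between calls to the robot, and variables do not carry over. Pictures are saved under pics/ and viewed, and the job is handed in when it is done.

Besides the shell and the picture viewer there is one more tool, called after "Request:" in YAML: its name, and indented under it one key for each argument. play_rows: Moves the arm, as the interface text tells. Its arguments: {"type":"object","properties":{"commands":{"type":"array"},"force":{"type":"number"}},"required":["commands"]}

```bash
mkdir -p pics
python3 - <<'E'
from workcell import robot
import cv2,pickle
s=robot.read_state();print({k:s[k] for k in ('time','eef_pos','tcp_rot','opening','contact_force')},robot.grasp_offset)
for n in('scene','top'):
    f=robot.grab_frame(n);pickle.dump(f,open(n+'0.pkl','wb'))
    cv2.imwrite(f'pics/{n}0.png',f['pixels'][...,::-1]);print(n,f['intrinsics'],f['k1'],f['rvec'],f['tvec'])
E
```

```text
{'time': 0.0, 'eef_pos': array([0.22122614, 0.58438265, 0.40412381]), 'tcp_rot': array([-5.65304248e-01, -3.09019002e+00,  1.80843459e-03]), 'opening': 0.08514788812404328, 'contact_force': array([-0.25571255, -0.05790847, -0.2563034 ])} 0.1547
scene [[554.46625561   0.         313.8482384 ]
 [  0.         554.46625561 242.61020778]
 [  0.           0.           1.        ]] -0.05662518925490061 [ 0.86563751  2.67113797 -0.88082384] [ 0.46545586 -0.19285488  1.37912054]
top [[449.22880978   0.         315.28469699]
 [  0.         449.22880978 241.30382596]
 [  0.           0.           1.        ]] 0.03704009733051559 [ 2.11483733 -2.17808956  0.13826419] [-0.02370186  0.56209471  1.08453756]
```

View pics/scene0.png

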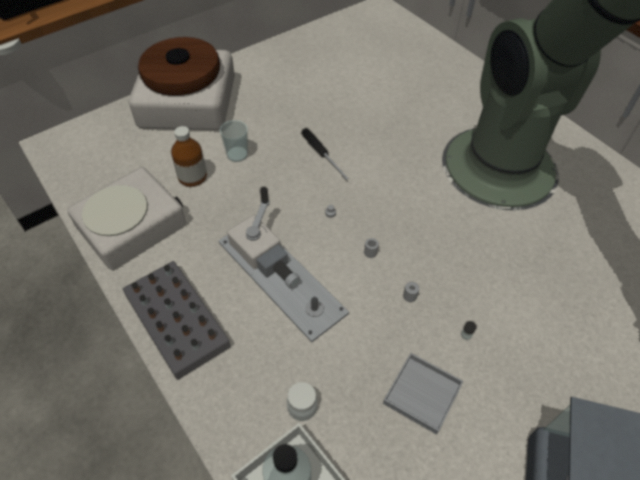

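View pics/top0.png

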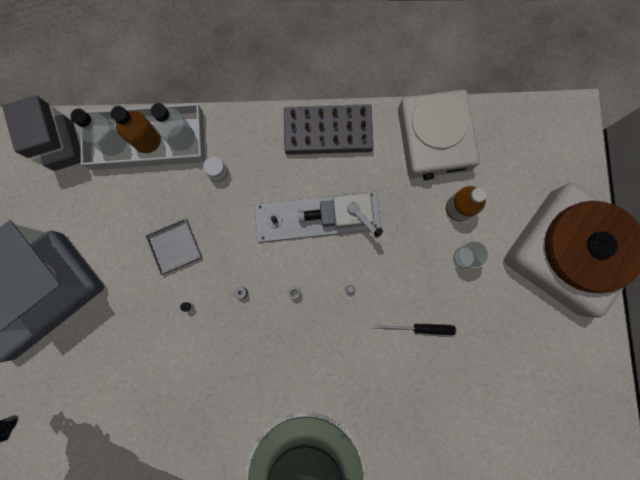

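The top view shows the sleeves at about (241,293) and (295,294), the vial at (186,307), the fitting at (350,290), the tray at (174,247), the pin at (275,220) and the knob at (378,231). Next I'll zoom in on these.

```bash
cat > h.py <<'E'
import numpy as np,cv2,pickle
from scipy.optimize import least_squares
def proj(f,P):
    P=np.atleast_2d(np.asarray(P,float))
    d=np.array([f['k1'],0,0,0,0.])
    return cv2.projectPoints(P,np.array(f['rvec'],float),np.array(f['tvec'],float),np.array(f['intrinsics']),d)[0][:,0]
def ray(f,uv,z):
    R=cv2.Rodrigues(np.array(f['rvec'],float))[0];C=-R.T@np.array(f['tvec'])
    n=cv2.undistortPoints(np.array([[uv]],float),np.array(f['intrinsics']),np.array([f['k1'],0,0,0,0.]))[0,0]
    d=R.T@np.array([n[0],n[1],1]);return C+d*(z-C[2])/d[2]
def crop(f,c,w,h,s,name):
    x,y=c;x0=int(x-w/2);y0=int(y-h/2)
    im=f['pixels'][y0:y0+h,x0:x0+w,::-1]
    im=cv2.resize(im,None,fx=s,fy=s,interpolation=cv2.INTER_CUBIC)
    cv2.imwrite(name,im);print(name,x0,y0,s)
E
python3 - <<'E'
from h import *
t=pickle.load(open('top0.pkl','rb'));s=pickle.load(open('scene0.pkl','rb'))
crop(t,(268,293),80,40,10,'pics/tsl.png')
crop(s,(392,270),80,70,8,'pics/ssl.png')
crop(t,(318,218),150,70,5,'pics/tst.png')
crop(t,(174,247),70,60,8,'pics/ttr.png')
E
```

```text
pics/tsl.png 228 273 10
pics/ssl.png 352 235 8
pics/tst.png 243 183 5
pics/ttr.png 139 217 8
```

View pics/tsl.png

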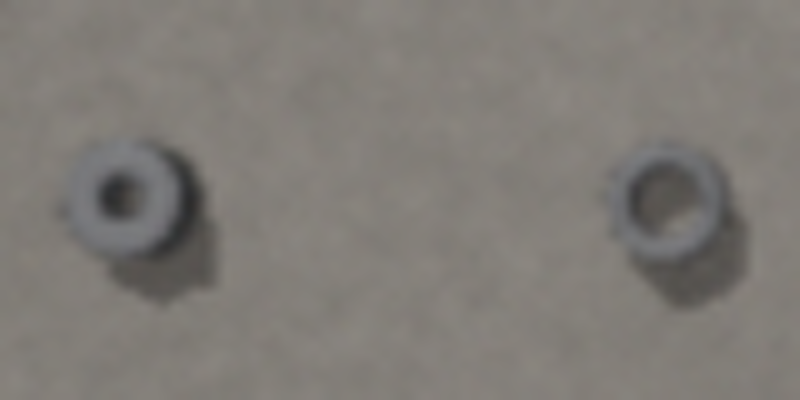

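View pics/ssl.png

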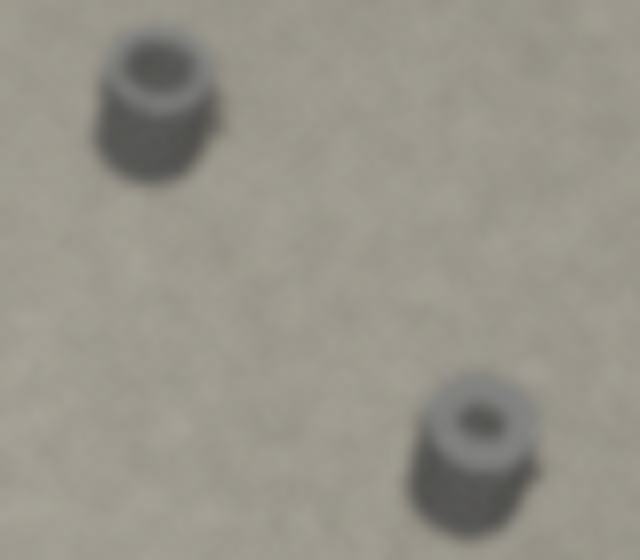

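View pics/tst.png

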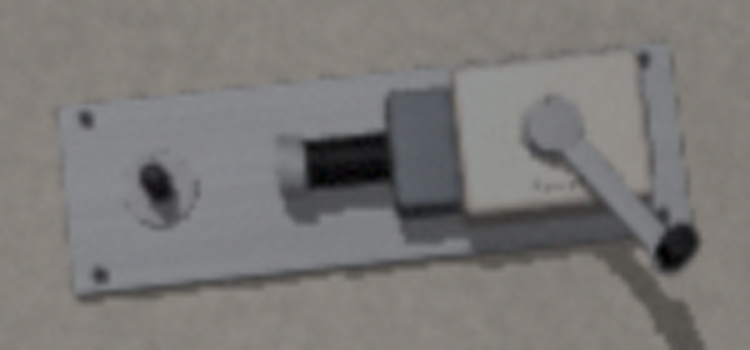

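View pics/ttr.png

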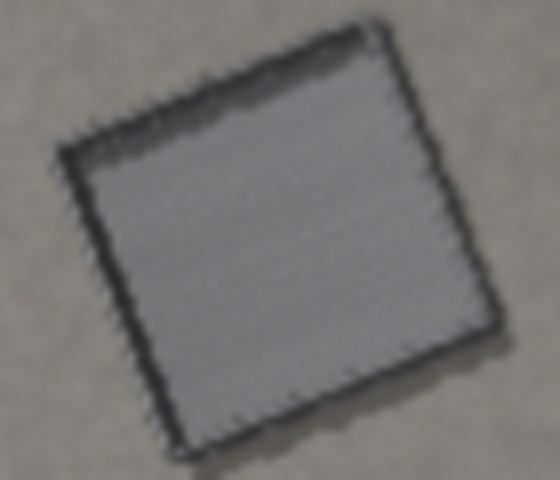

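The narrow sleeve is the left one at top (240,292) and the wide one is the right one at (294,292). The stand's pin, collar and knob show clearly. Now the scene view of the stand.

Run:
```python
from h import *
t=pickle.load(open('top0.pkl','rb'));s=pickle.load(open('scene0.pkl','rb'))
crop(s,(284,262),140,160,5,'pics/sst.png')
crop(s,(422,392),90,90,6,'pics/str.png')
```

```text
pics/sst.png 214 182 5
pics/str.png 377 347 6
```

View pics/sst.png

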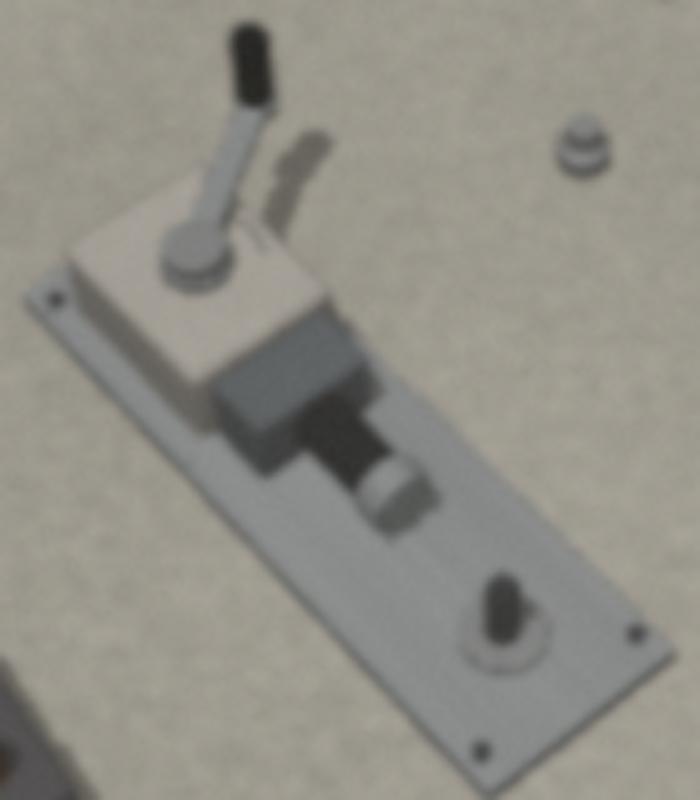

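View pics/str.png

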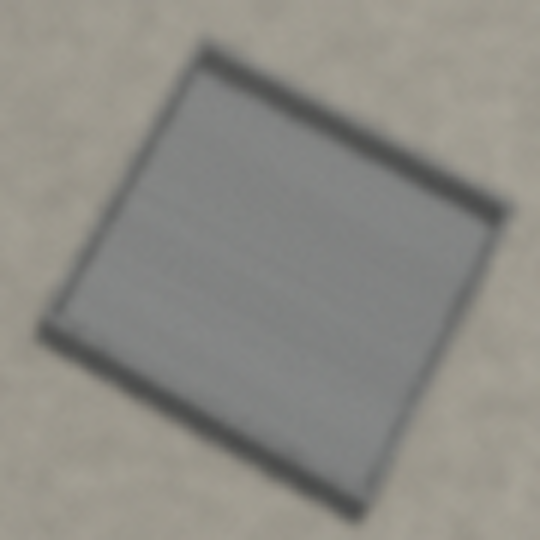

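```bash
cat > fit.py <<'E'
from h import *
t=pickle.load(open('top0.pkl','rb'));s=pickle.load(open('scene0.pkl','rb'))
def c(x0,y0,k,p): return (x0+p[0]/k-.5,y0+p[1]/k-.5)
T=lambda *p:c(243,183,5,p); S=lambda *p:c(214,182,5,p)
knob=[-.070,-.149]
obs=[(t,(.05,.15,.012),T(58,107)),(t,(.05,-.17,.012),T(668,45)),(t,(-.05,-.17,.012),T(692,237)),(t,(-.05,.15,.012),T(77,296)),
 (t,(0,.1,.016),T(163,188)),(t,(0,.1,.056),T(150,176)),(t,(-.07,-.149,.112),T(682,242)),
 (s,(.05,-.17,.012),S(25,300)),(s,(.05,.15,.012),S(490,797)),(s,(-.05,.15,.012),S(677,655)),
 (s,(0,.1,.016),S(506,628)),(s,(0,.1,.056),S(504,580)),(s,(-.07,-.149,.112),S(250,32))]
def W(p,l):
    x,y,a=p[:3];return (x+l[0]*np.cos(a)-l[1]*np.sin(a),y+l[0]*np.sin(a)+l[1]*np.cos(a),l[2])
def fit(o):
    f=lambda p:np.concatenate([proj(o_,W(p,l))[0]-uv for o_,l,uv in o])
    r=least_squares(f,[.6,0,0.1],loss='soft_l1');return r.x,f(r.x).reshape(-1,2)
if __name__=='__main__':
    for o in(obs,obs[:7],obs[7:]):
        p,r=fit(o);print('stand',p.round(4));print(r.round(1).tolist())
        for n,l in(('pin',(0,.1,.016)),('piv',(0,-.1,.072)),('knob',(-.07,-.149,.072)),('k3',(-.085,-.1,.072))):print(n,np.round(W(p,l),4))
    for n,a,b in(('narrow',c(228,273,10,(126,198)),c(352,235,8,(483,422))),('wide',c(228,273,10,(668,200)),c(352,235,8,(160,68)))):
        print(n,ray(t,a,.036).round(4),ray(s,b,.036).round(4))
    print('tray')
    tt=np.array([ray(t,c(139,217,8,p),.022) for p in((62,150),(378,18),(502,325),(182,458))]);print(tt.round(3),tt.mean(0))
    ss=np.array([ray(s,c(377,347,6,p),.022) for p in((205,42),(510,210),(362,512),(42,328))]);print(ss.round(3),ss.mean(0))
    for n,uv,z in(('vial',(186,306),.042),('fit',(350,289),.026),('jar',(214,165),.06),('beaker',(464,258),.085),('bottle',(477,195),.15)):print(n,ray(t,uv,z).round(3))
E
python3 fit.py
```

```text
stand [ 0.6286 -0.0359  0.0738]
[[-0.7, -0.0], [0.1, -0.3], [0.0, -0.8], [-1.3, 0.2], [-0.9, 0.4], [0.0, -0.1], [-0.1, 0.5], [-0.7, -2.0], [-0.4, -0.7], [0.2, -1.3], [-0.6, 0.5], [-0.1, -0.1], [0.4, 0.4]]
pin [0.6212 0.0639 0.016 ]
piv [ 0.636  -0.1356  0.072 ]
knob [ 0.5698 -0.1896  0.072 ]
k3 [ 0.5512 -0.1418  0.072 ]
stand [ 0.6286 -0.0368  0.0719]
[[-0.3, -0.1], [0.5, -0.2], [0.4, -0.7], [-0.9, 0.1], [-0.6, 0.3], [0.4, -0.2], [0.2, 0.6]]
pin [0.6214 0.0629 0.016 ]
piv [ 0.6358 -0.1366  0.072 ]
knob [ 0.5695 -0.1905  0.072 ]
k3 [ 0.551  -0.1427  0.072 ]
stand [ 0.629  -0.0347  0.0763]
[[-0.7, -1.4], [-0.0, -0.2], [0.5, -0.9], [-0.3, 1.0], [0.2, 0.3], [0.3, 0.9]]
pin [0.6214 0.065  0.016 ]
piv [ 0.6366 -0.1344  0.072 ]
knob [ 0.5706 -0.1886  0.072 ]
k3 [ 0.5519 -0.1409  0.072 ]
narrow [0.4401 0.1488 0.036 ] [0.4396 0.1511 0.036 ]
wide [0.4356 0.0152 0.036 ] [0.4349 0.0167 0.036 ]
tray
[[0.592 0.388 0.022]
 [0.631 0.289 0.022]
 [0.532 0.249 0.022]
 [0.493 0.349 0.022]] [0.56201639 0.31858727 0.022     ]
[[0.533 0.255 0.022]
 [0.495 0.353 0.022]
 [0.596 0.395 0.022]
 [0.636 0.297 0.022]] [0.56517271 0.32508397 0.022     ]
vial [0.411 0.28  0.042]
fit [ 0.441 -0.123  0.026]
jar [0.759 0.208 0.06 ]
beaker [ 0.504 -0.391  0.085]
bottle [ 0.64  -0.409  0.15 ]
```

Request:
play_rows:
  commands:
    - [0,[0,0,0.015],9.3]
    - [0,[0,0,0.015],9.3]
    - [0,[0,0,0.015],9.3]
    - [0,[0,0,0.015],9.3]
    - [0,[0,0,0.015],9.3]
    - [0,[0,0,0.015],9.3]
    - [0,[0,0,0.01],9.3]
  force: 40

```text
time: 0.98
eef_pos: [0.2211, 0.5843, 0.3037]
tcp_rot: [2.145, 2.295, -0.002]
contact_force: [-0.1, -0.8, 0.4]
opening: 0.0852
```

```bash
cat > go.py <<'E'
import sys,numpy as np
from workcell import robot
from scipy.spatial.transform import Rotation as Rn
s=robot.read_state();R=Rn.from_rotvec(s['tcp_rot']).as_matrix()
g=s['eef_pos']+R[:,2]*robot.grasp_offset
print('t',round(s['time'],2),'tcp',s['eef_pos'].round(4),'grasp',g.round(4),'jawdeg',np.degrees(np.arctan2(R[1,1],R[0,1])).round(2),'tilt',R[:2,2].round(4),'op',round(s['opening'],4),'F',s['contact_force'].round(1),'q',s['joints'].round(2))
if len(sys.argv)>3:
    print('tool shift to target',(R.T@(np.array(list(map(float,sys.argv[1:4])))-g)).round(4))
E
python3 go.py .440 .150 .15
```

```text
t 0.97 tcp [0.2211 0.5843 0.3037] grasp [0.2211 0.5842 0.149 ] jawdeg 3.87 tilt [-0.0003 -0.0011] op 0.0852 F [-0.1 -0.8  0.4] q [-1.46  0.65  0.24  1.7  -0.2   0.82 -1.07]
tool shift to target [-0.4479  0.1892 -0.0006]
```

Request:
play_rows:
  commands:
    - [0,[-0.028,0.012,0],0]
    - [0,[-0.028,0.012,0],0]
    - [0,[-0.028,0.012,0],0]
    - [0,[-0.028,0.012,0],0]
    - [0,[-0.028,0.012,0],0]
    - [0,[-0.028,0.012,0],0]
    - [0,[-0.028,0.012,0],0]
    - [0,[-0.028,0.012,0],0]
    - [0,[-0.028,0.012,0],0]
    - [0,[-0.028,0.012,0],0]
    - [0,[-0.028,0.012,0],0]
    - [0,[-0.028,0.012,0],0]
    - [0,[-0.028,0.012,0],0]
    - [0,[-0.028,0.012,0],0]
    - [0,[-0.028,0.012,0],0]
    - [0,[-0.028,0.009,0],0]
    - [0,[0,0,0],0.3]

```text
time: 3.1
eef_pos: [0.4428, 0.1497, 0.3046]
tcp_rot: [2.149, 2.291, -0.001]
contact_force: [-0.6, 0.4, -0.0]
opening: 0.0851
```

```bash
python3 go.py .440 .150 .025
python3 - <<'E'
from workcell import robot
from h import *
t=robot.grab_frame('top');s=robot.grab_frame('scene')
crop(t,(241,293),100,80,6,'pics/t1.png');crop(s,(412,280),130,100,6,'pics/s1.png')
E
```

```text
t 3.1 tcp [0.4428 0.1497 0.3046] grasp [0.4428 0.1496 0.1499] jawdeg 3.68 tilt [-0.0001 -0.0006] op 0.0851 F [-0.6  0.4 -0. ] q [-0.63  0.44  0.23  2.1  -0.17  0.61 -0.22]
tool shift to target [ 0.0007 -0.0028  0.1249]
pics/t1.png 191 253 6
pics/s1.png 347 230 6
```

View pics/s1.png

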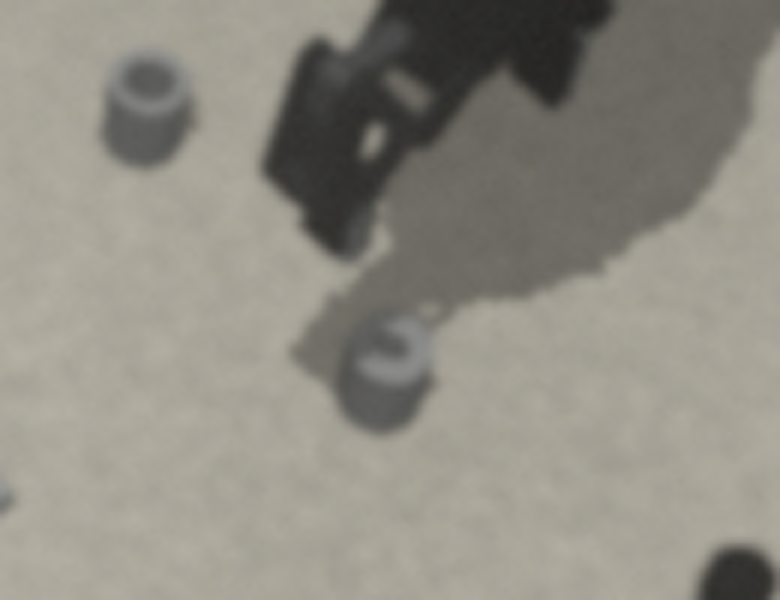

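The gripper hovers over the narrow sleeve (scene about 412,288), so I'll descend and grip.

Request:
play_rows:
  commands:
    - [0,[0.0005,-0.0028,0.03],0]
    - [0,[0,0,0.03],0]
    - [0,[0,0,0.03],0]
    - [0,[0,0,0.025],0]
    - [0,[0,0,0.01],0]
    - [0,[0,0,0],0]
    - [1,[0,0,0],0]
    - [1,[0,0,0],0]
    - [1,[0,0,0],0]
    - [1,[0,0,0],0]
    - [1,[0,0,0],0]
    - [1,[0,0,0],0]
  force: 40

```text
time: 4.7
eef_pos: [0.4396, 0.1518, 0.1803]
tcp_rot: [2.145, 2.295, 0.001]
contact_force: [-1.2, -0.5, 12.7]
opening: 0.0294
```

```bash
python3 go.py .5635 .322 .15
python3 - <<'E'
from workcell import robot
from h import *
t=robot.grab_frame('top');s=robot.grab_frame('scene')
crop(s,(412,280),130,100,6,'pics/s2.png')
E
```

```text
t 4.7 tcp [0.4396 0.1518 0.1803] grasp [0.4397 0.1519 0.0256] jawdeg 3.87 tilt [0.0006 0.0005] op 0.0294 F [-1.2 -0.5 12.7] q [-0.55  0.68  0.12  2.16 -0.25  0.32 -0.15]
tool shift to target [ 0.1614  0.1351 -0.1243]
pics/s2.png 347 230 6
```

View pics/s2.png

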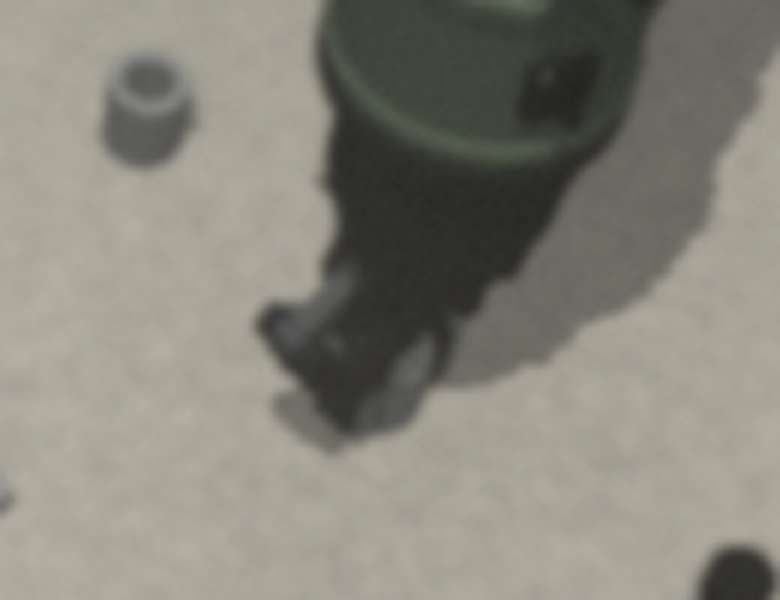

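Opening is 29 mm, so the sleeve is held. I'll lift it and carry it to the tray.

Request:
play_rows:
  commands:
    - [1,[0,0,-0.02],0]
    - [1,[0,0,-0.03],0]
    - [1,[0,0,-0.03],0]
    - [1,[0.018,0.015,0],0]
    - [1,[0.024,0.02,0],0]
    - [1,[0.024,0.02,0],0]
    - [1,[0.024,0.02,0],0]
    - [1,[0.024,0.02,0],0]
    - [1,[0.024,0.02,0],0]
    - [1,[0.018,0.015,0],0]
    - [1,[0.006,0.005,0],0]
    - [1,[0,0,0],0]
    - [1,[0,0,0],0]

```text
time: 6.42
eef_pos: [0.5629, 0.3216, 0.2597]
tcp_rot: [2.146, 2.294, -0.001]
contact_force: [0.1, -0.3, -1.8]
opening: 0.029
```

```bash
python3 go.py .5635 .322 .032
python3 - <<'E'
from workcell import robot
from h import *
s=robot.grab_frame('scene')
crop(s,(422,370),130,120,5,'pics/s3.png')
E
```

```text
t 6.42 tcp [0.5629 0.3216 0.2597] grasp [0.5629 0.3215 0.105 ] jawdeg 3.83 tilt [-0.0004 -0.0005] op 0.029 F [ 0.1 -0.3 -1.8] q [-0.76  0.74  0.23  1.65 -0.22  0.77 -0.36]
tool shift to target [0.0004 0.0007 0.073 ]
pics/s3.png 357 310 5
```

View pics/s3.png

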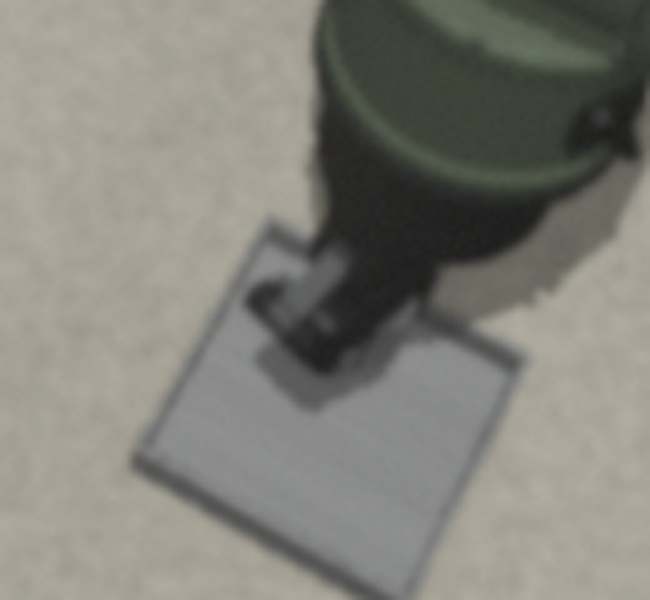

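Request:
play_rows:
  commands:
    - [1,[0,0,0.025],0]
    - [1,[0,0,0.025],0]
    - [1,[0,0,0.015],0]
    - [1,[0,0,0.008],0]
    - [1,[0,0,0.002],0]
    - [1,[0,0,0],0]
    - [0.45,[0,0,0],0]
    - [0.45,[0,0,0],0]
    - [0.45,[0,0,0],0]
    - [0.45,[0,0,0],0]

```text
time: 7.72
eef_pos: [0.5633, 0.3225, 0.1848]
tcp_rot: [2.145, 2.295, 0.0]
contact_force: [0.0, 0.1, 0.3]
opening: 0.0466
```

```bash
python3 go.py .4353 .016 .13
```

```text
t 7.72 tcp [0.5633 0.3225 0.1848] grasp [0.5633 0.3225 0.0301] jawdeg 3.87 tilt [0.0001 0.0001] op 0.0466 F [0.  0.1 0.3] q [-0.74  0.85  0.2   1.67 -0.25  0.65 -0.34]
tool shift to target [-0.2972 -0.1483 -0.1   ]
```

Request:
play_rows:
  commands:
    - [0.45,[0,0,-0.02],0]
    - [0.45,[0,0,-0.04],0]
    - [0.45,[0,0,-0.04],0]
    - [0,[-0.02,-0.01,0],0]
    - [0,[-0.028,-0.014,0],0]
    - [0,[-0.028,-0.014,0],0]
    - [0,[-0.028,-0.014,0],0]
    - [0,[-0.028,-0.014,0],0]
    - [0,[-0.028,-0.014,0],0]
    - [0,[-0.028,-0.014,0],0]
    - [0,[-0.028,-0.014,0],0]
    - [0,[-0.028,-0.014,0],0]
    - [0,[-0.028,-0.014,0],0]
    - [0,[-0.019,-0.009,0],0]
    - [0,[-0.006,-0.003,0],0]
    - [0,[0,0,0],0]
    - [0,[0,0,0],0]

```text
time: 9.85
eef_pos: [0.436, 0.017, 0.2849]
tcp_rot: [2.144, 2.296, 0.001]
contact_force: [-0.5, -0.4, -0.7]
opening: 0.0853
```

```bash
python3 go.py .4353 .016 .026
python3 - <<'E'
from workcell import robot
from h import *
s=robot.grab_frame('scene');t=robot.grab_frame('top')
cv2.imwrite('pics/s4.png',s['pixels'][...,::-1]);
crop(t,(215,265),150,110,5,'pics/t4.png')
E
```

```text
t 9.85 tcp [0.436  0.017  0.2849] grasp [0.436  0.017  0.1302] jawdeg 3.92 tilt [0.0005 0.0003] op 0.0853 F [-0.5 -0.4 -0.7] q [-0.35  0.44  0.22  2.19 -0.19  0.53  0.08]
tool shift to target [-0.001  -0.0009  0.1042]
pics/t4.png 140 210 5
```

View pics/s4.png

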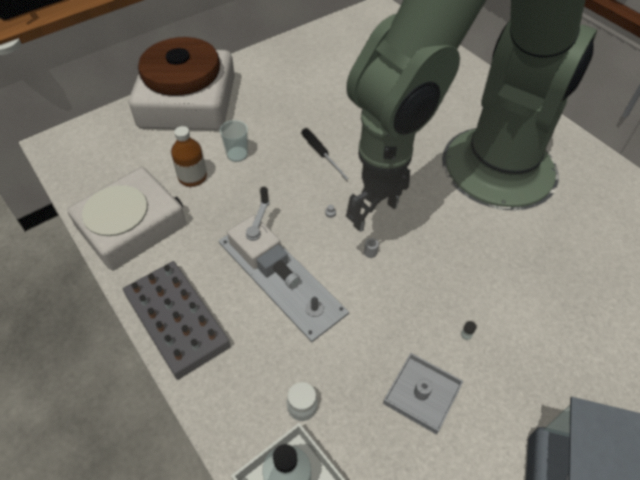

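View pics/t4.png

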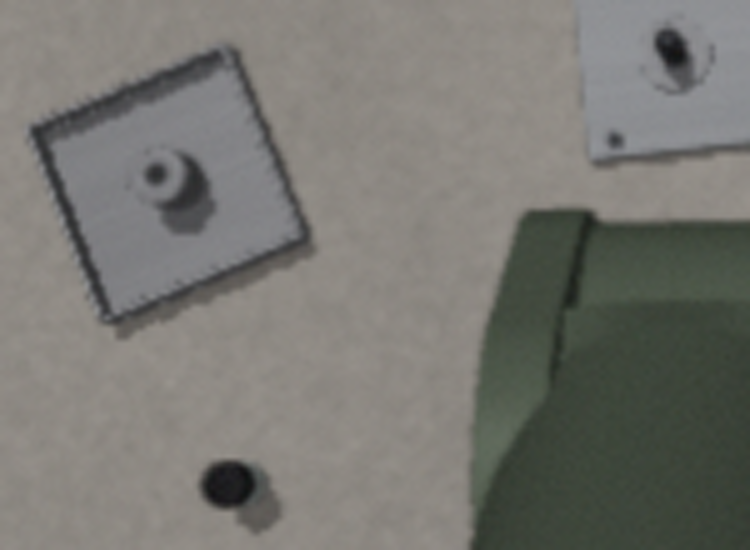

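The narrow sleeve stands upright in the tray (scene 423,389; top 171,244). Now the wide one.

Request:
play_rows:
  commands:
    - [0,[-0.001,-0.001,0.03],0]
    - [0,[0,0,0.03],0]
    - [0,[0,0,0.025],0]
    - [0,[0,0,0.014],0]
    - [0,[0,0,0.003],0]
    - [0,[0,0,0],0]
    - [1,[0,0,0],0]
    - [1,[0,0,0],0]
    - [1,[0,0,0],0]
    - [1,[0,0,0],0]
    - [1,[0,0,0],0]
    - [1,[0,0,0],0]

```text
time: 11.45
eef_pos: [0.4348, 0.0152, 0.1831]
tcp_rot: [2.145, 2.295, 0.001]
contact_force: [-1.6, 1.0, 11.7]
opening: 0.0283
```

```bash
python3 go.py .6213 .0639 .15
python3 - <<'E'
from workcell import robot
from h import *
s=robot.grab_frame('scene');t=robot.grab_frame('top')
print(ray(t,(140+160/5-.5,210+175/5-.5),.039))
crop(s,(422,390),90,90,6,'pics/s5b.png')
crop(s,(370,240),100,90,6,'pics/s5.png')
E
```

```text
t 11.45 tcp [0.4348 0.0152 0.1831] grasp [0.4348 0.0152 0.0284] jawdeg 3.87 tilt [0.0004 0.0002] op 0.0283 F [-1.6  1.  11.7] q [-0.26  0.65  0.11  2.23 -0.26  0.27  0.15]
tool shift to target [ 0.036   0.1894 -0.1215]
[0.56384085 0.31851391 0.039     ]
pics/s5b.png 377 345 6
pics/s5.png 320 195 6
```

View pics/s5.png

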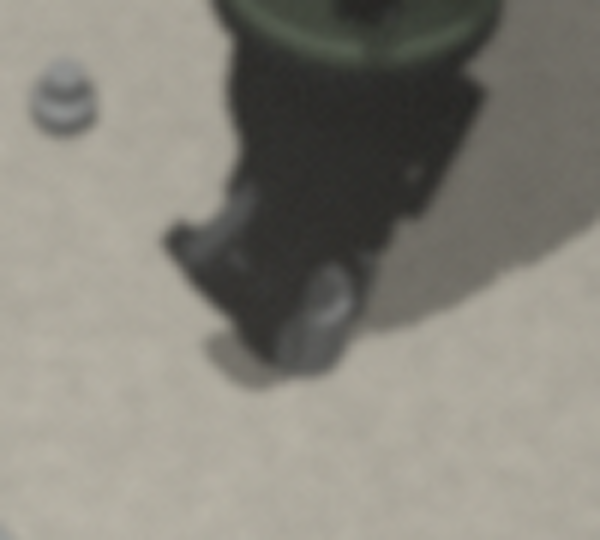

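View pics/s5b.png

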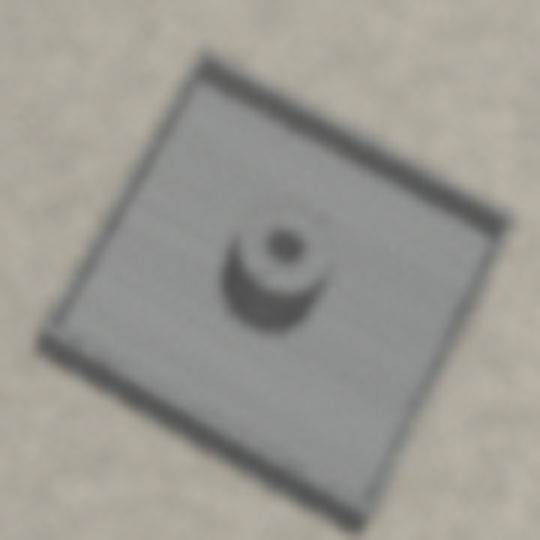

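Request:
play_rows:
  commands:
    - [1,[0,0,-0.02],0]
    - [1,[0,0,-0.03],0]
    - [1,[0,0,-0.03],0]
    - [1,[0.003,0.014,-0.015],0]
    - [1,[0.004,0.025,0],0]
    - [1,[0.005,0.025,0],0]
    - [1,[0.005,0.025,0],0]
    - [1,[0.005,0.025,0],0]
    - [1,[0.005,0.025,0],0]
    - [1,[0.004,0.025,0],0]
    - [1,[0.003,0.018,0],0]
    - [1,[0.001,0.007,0],0]
    - [1,[0,0,0],0]
    - [1,[0,0,0],0]

```text
time: 13.3
eef_pos: [0.6203, 0.0626, 0.2777]
tcp_rot: [-2.145, -2.295, 0.001]
contact_force: [0.1, 0.1, -0.8]
opening: 0.0278
```

```bash
python3 go.py .621 .0632 .09
python3 - <<'E'
from workcell import robot
from h import *
s=robot.grab_frame('scene');t=robot.grab_frame('top')
crop(s,(315,285),100,90,7,'pics/s6.png')
crop(t,(275,220),100,90,7,'pics/t6.png')
E
```

```text
t 13.3 tcp [0.6203 0.0626 0.2777] grasp [0.6202 0.0625 0.123 ] jawdeg 3.86 tilt [-0.0005 -0.0001] op 0.0278 F [ 0.1  0.1 -0.8] q [-0.35  0.69  0.23  1.71 -0.21  0.77  0.05]
tool shift to target [0.0006 0.0008 0.033 ]
pics/s6.png 265 240 7
pics/t6.png 225 175 7
```

View pics/s6.png

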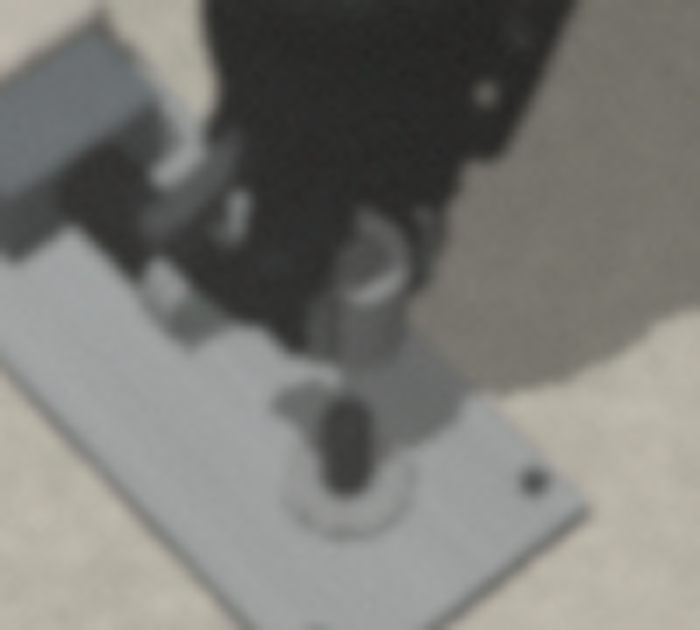

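View pics/t6.png

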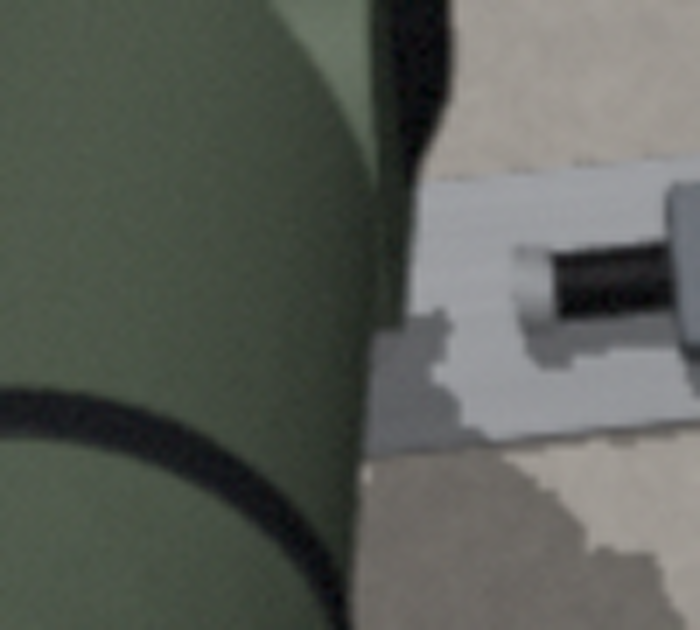

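Run:
```python
from h import *
s=pickle.load(open('scene0.pkl','rb'))
for n,P in(('pinbase',(.6214,.065,.016)),('pintip',(.6214,.065,.056)),('slv bot',(.6203,.0626+.0015,.0946)),('slv top',(.6203,.0641,.1306))):
    p=proj(s,P)[0];print(n,((p-[265,240]+.5)*7).round(0))
a=np.linspace(0,2*np.pi,60)
f=robot=None
from workcell import robot
f=robot.grab_frame('scene');im=f['pixels'][240:330,265:365,::-1];im=cv2.resize(im,None,fx=7,fy=7,interpolation=cv2.INTER_CUBIC)
for z in(.0946,.1306):
  for r in (.015,.009):
    q=np.c_[.6203+r*np.cos(a),.0641+r*np.sin(a),0*a+z];u=((proj(f,q)-[265,240]+.5)*7).astype(int)
    cv2.polylines(im,[u],True,(0,0,255) if r>.01 else (0,255,0),1)
cv2.imwrite('pics/s6o.png',im)
```

```text
pinbase [349. 480.]
pintip [350. 408.]
slv bot [352. 331.]
slv top [353. 258.]
```

View pics/s6o.png

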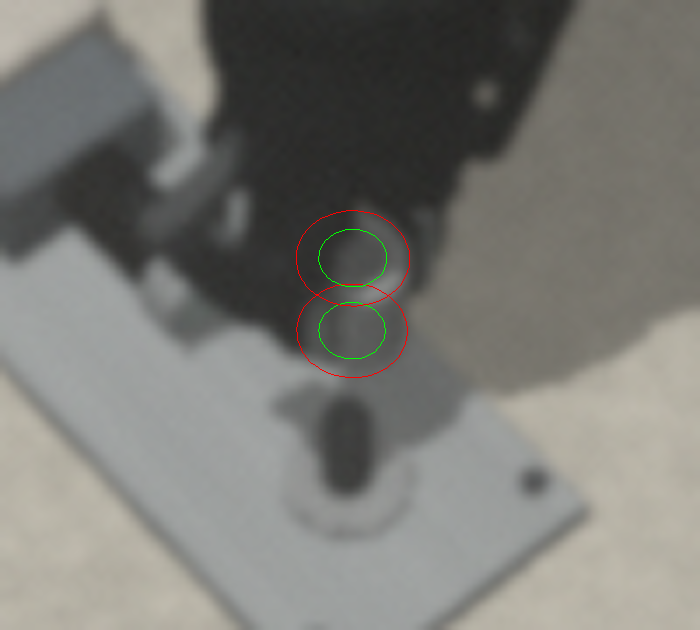

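Run:
```python
from h import *
s=pickle.load(open('scene0.pkl','rb'))
P=np.array([.6203,.0641,.0946]);b=proj(s,P)[0]
for d in((.001,0,0),(0,.001,0),(0,0,.001)):print(d,((proj(s,P+d)[0]-b)*7).round(2))
```

```text
(0.001, 0, 0) [-2.98  1.83]
(0, 0.001, 0) [2.17 2.54]
(0, 0, 0.001) [ 0.02 -1.96]
```

Request:
play_rows:
  commands:
    - [1,[0.0014,0.0013,0.01],0]
    - [1,[0,0,0.012],0]
    - [1,[0,0,0.008],0]
    - [1,[0,0,0.003],0]
    - [1,[0,0,0],0]
    - [1,[0,0,0],0]

```text
time: 14.2
eef_pos: [0.6222, 0.0642, 0.245]
tcp_rot: [2.145, 2.295, 0.001]
contact_force: [0.1, 0.3, -0.4]
opening: 0.0277
```

```bash
python3 go.py .621 .0632 .0464
python3 - <<'E'
from workcell import robot
from h import *
f=robot.grab_frame('scene');im=f['pixels'][250:340,265:365,::-1];im=cv2.resize(im,None,fx=7,fy=7,interpolation=cv2.INTER_CUBIC)
cv2.imwrite('pics/s7.png',im)
E
```

```text
t 14.2 tcp [0.6222 0.0642 0.245 ] grasp [0.6223 0.0642 0.0903] jawdeg 3.86 tilt [0.0005 0.    ] op 0.0277 F [ 0.1  0.3 -0.4] q [-0.34  0.73  0.22  1.72 -0.22  0.71  0.06]
tool shift to target [-0.0009 -0.0014  0.0439]
```

View pics/s7.png

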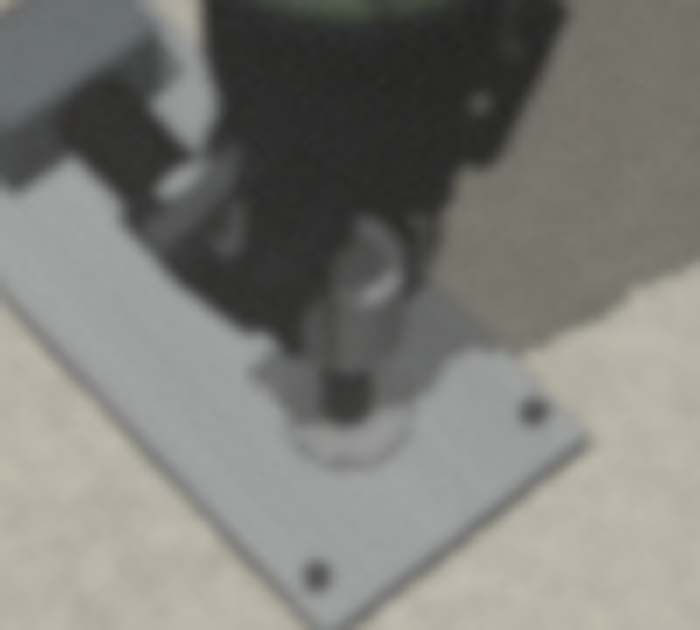

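Request:
play_rows:
  commands:
    - [1,[0,-0.0005,0.003],0]
    - [1,[0,0,0.003],0]
    - [1,[0,0,0.003],0]
    - [1,[0,0,0.002],0]
    - [1,[0,0,0],0]
  force: 30

```text
time: 14.88
eef_pos: [0.6215, 0.0642, 0.2335]
tcp_rot: [-2.145, -2.295, 0.0]
contact_force: [0.6, 0.0, -1.3]
opening: 0.0281
```

Request:
play_rows:
  commands:
    - [1,[0,0,0.003],0]
    - [1,[0,0,0.003],0]
    - [1,[0,0,0.003],0]
    - [1,[0,0,0],0]

```text
time: 15.38
eef_pos: [0.6215, 0.0642, 0.2244]
tcp_rot: [-2.145, -2.295, 0.001]
contact_force: [0.1, 0.4, -0.4]
opening: 0.028
```

Past the taper with no contact force. Continuing down.

Request:
play_rows:
  commands:
    - [1,[0,0,0.005],0]
    - [1,[0,0,0.005],0]
    - [1,[0,0,0.005],0]
    - [1,[0,0,0.004],0]
    - [1,[0,0,0.003],0]
    - [1,[0,0,0],0]

```text
time: 16.12
eef_pos: [0.6215, 0.0642, 0.2024]
tcp_rot: [-2.145, -2.295, 0.001]
contact_force: [-0.8, -0.4, -1.4]
opening: 0.0282
```

```bash
python3 go.py .621 .0632 .0444
python3 - <<'E'
from workcell import robot
from h import *
f=robot.grab_frame('scene');im=f['pixels'][250:340,265:365,::-1];im=cv2.resize(im,None,fx=7,fy=7,interpolation=cv2.INTER_CUBIC)
cv2.imwrite('pics/s8.png',im)
E
```

```text
t 16.12 tcp [0.6215 0.0642 0.2024] grasp [0.6215 0.0642 0.0477] jawdeg 3.87 tilt [-0.0004 -0.0001] op 0.0282 F [-0.8 -0.4 -1.4] q [-0.33  0.8   0.2   1.73 -0.24  0.63  0.07]
tool shift to target [-0.0009 -0.0005  0.0033]
```

View pics/s8.png

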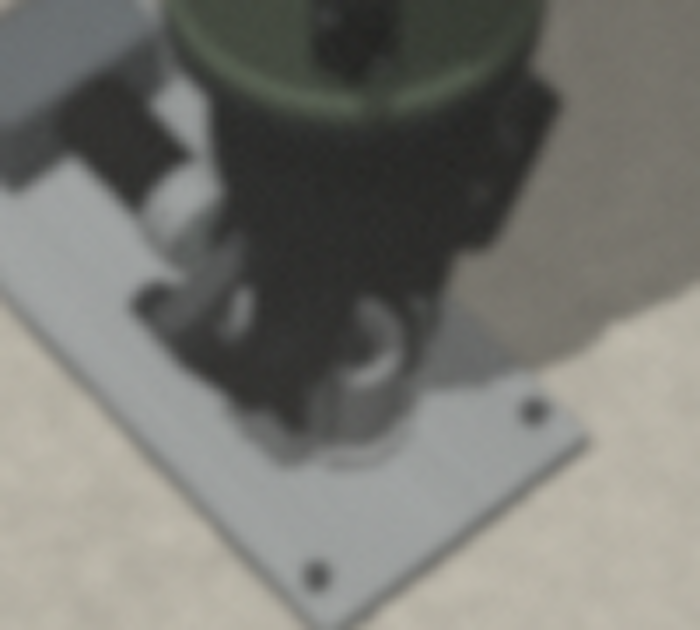

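The sleeve is on the pin and nearly home. I'll lower the last few mm until it makes contact.

Request:
play_rows:
  commands:
    - [1,[0,0,0.002],0]
    - [1,[0,0,0.001],0]
    - [1,[0,0,0.001],0]
    - [1,[0,0,0],0]

```text
time: 16.68
eef_pos: [0.6216, 0.0642, 0.1991]
tcp_rot: [2.145, 2.295, 0.0]
contact_force: [-3.4, -0.5, 8.1]
opening: 0.028
```

Request:
play_rows:
  commands:
    - [0.6,[0,0,0],0]
    - [0.45,[0,0,0],0]
    - [0.4,[0,0,0],0]
    - [0.4,[0,0,0],0]
    - [0.4,[0,0,-0.01],0]
    - [0.4,[0,0,-0.03],0]
    - [0.4,[0,0,-0.04],0]
    - [0.4,[0,0,-0.04],0]
    - [0.4,[0,0,-0.02],0]
    - [0.4,[0,0,0],0]

```text
time: 17.92
eef_pos: [0.6219, 0.0642, 0.3408]
tcp_rot: [2.144, 2.294, 0.004]
contact_force: [0.2, -1.5, -0.3]
opening: 0.0513
```

```bash
python3 go.py .57 -.19 .15
python3 - <<'E'
from workcell import robot
from h import *
f=robot.grab_frame('scene');im=f['pixels'][220:340,240:380,::-1];im=cv2.resize(im,None,fx=5,fy=5,interpolation=cv2.INTER_CUBIC)
cv2.imwrite('pics/s9.png',im)
E
```

```text
t 17.93 tcp [0.6219 0.0642 0.3408] grasp [0.6223 0.0643 0.1861] jawdeg 3.86 tilt [0.0031 0.0007] op 0.0513 F [ 0.2 -1.5 -0.3] q [-0.37  0.61  0.26  1.67 -0.19  0.88  0.03]
tool shift to target [-0.2502 -0.0695  0.0358]
```

View pics/s9.png

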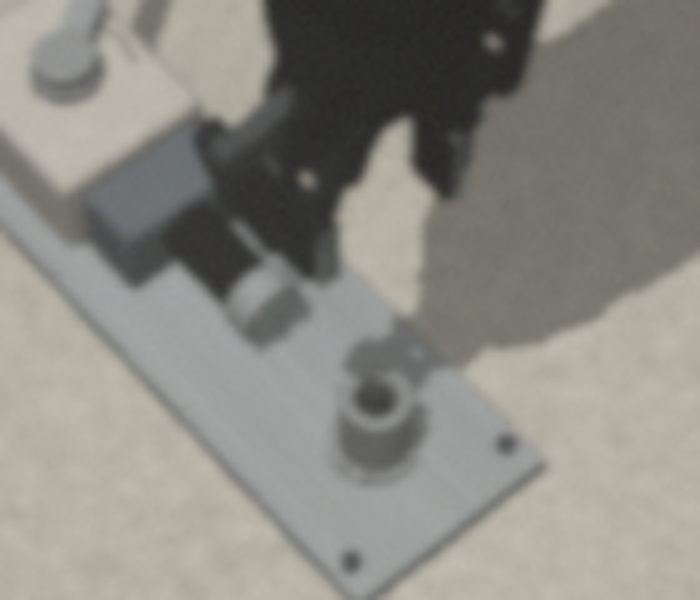

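The wide sleeve sits on the collar, upright, at crop (378,425), with the pin visible in its bore. Next is the lever: I'll spin the jaws to lie tangential to it.

Request:
play_rows:
  commands:
    - [0.3,[0,0,0],9.86]
    - [0.2,[0,0,0],9.86]
    - [0.2,[0,0,0],9.86]
    - [0.2,[0,0,0],9.86]
    - [0.2,[0,0,0],9.86]
    - [0.2,[0,0,0],9.86]
    - [0.2,[0,0,0],9.86]
    - [0.2,[0,0,0],9.86]
    - [0.2,[0,0,0],0]
    - [0.2,[0,0,0],0]

```text
time: 19.23
eef_pos: [0.6215, 0.0643, 0.3382]
tcp_rot: [3.114, 0.416, -0.001]
contact_force: [0.4, -0.3, 0.6]
opening: 0.0686
```

```bash
python3 go.py .57 -.19 .165
```

```text
t 19.23 tcp [0.6215 0.0643 0.3382] grasp [0.6214 0.0642 0.1835] jawdeg -74.78 tilt [-0.0007 -0.0003] op 0.0686 F [ 0.4 -0.3  0.6] q [-0.6   0.68  0.62  1.69 -0.48  0.93 -1.09]
tool shift to target [-0.1163  0.2318  0.0187]
```

Request:
play_rows:
  commands:
    - [0.2,[-0.007,0.014,0],0]
    - [0.2,[-0.012,0.024,0],0]
    - [0.2,[-0.012,0.024,0],0]
    - [0.2,[-0.012,0.024,0],0]
    - [0.2,[-0.012,0.024,0],0]
    - [0.2,[-0.012,0.024,0],0]
    - [0.2,[-0.012,0.024,0],0]
    - [0.2,[-0.012,0.024,0],0]
    - [0.2,[-0.012,0.024,0],0]
    - [0.2,[-0.009,0.018,0.01],0]
    - [0.2,[-0.004,0.008,0.009],0]
    - [0.2,[0,0,0],0]
    - [0.2,[0,0,0],0]

```text
time: 20.85
eef_pos: [0.5698, -0.1893, 0.3198]
tcp_rot: [-3.114, -0.411, -0.0]
contact_force: [0.7, 0.1, 0.5]
opening: 0.0685
```

```bash
python3 go.py .57 -.19 .094
python3 - <<'E'
from workcell import robot
from h import *
s=robot.grab_frame('scene');t=robot.grab_frame('top')
crop(s,(270,215),130,110,5,'pics/s10.png');crop(t,(370,225),110,90,6,'pics/t10.png')
crop(t,(215,265),150,110,5,'pics/t10b.png')
E
```

```text
t 20.85 tcp [ 0.5698 -0.1893  0.3198] grasp [ 0.5698 -0.1892  0.1651] jawdeg -74.95 tilt [0.0001 0.0003] op 0.0685 F [0.7 0.1 0.5] q [-0.17  0.67  0.59  1.77 -0.48  0.86 -0.67]
tool shift to target [0.     0.0008 0.0711]
pics/s10.png 205 160 5
pics/t10.png 315 180 6
pics/t10b.png 140 210 5
```

View pics/s10.png

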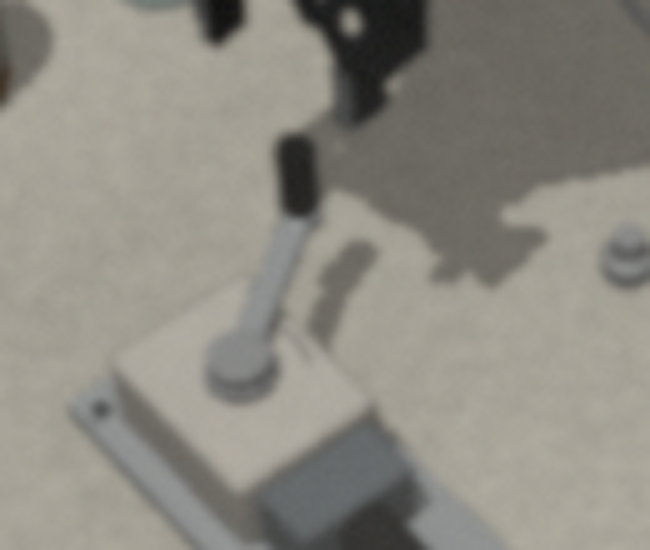

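View pics/t10.png

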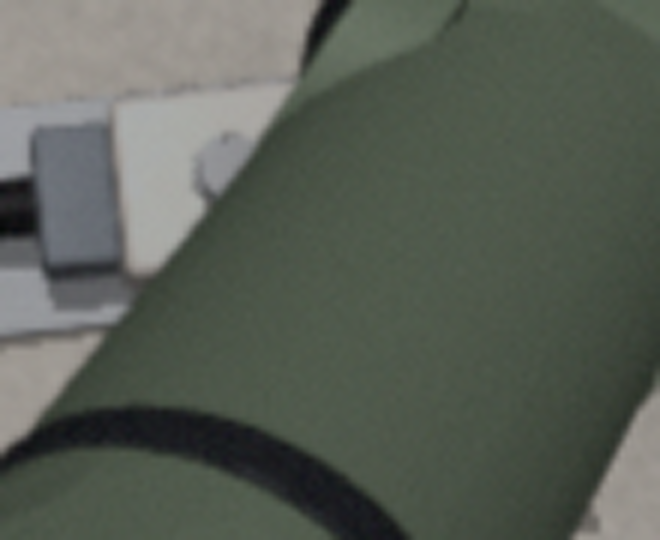

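The open jaws straddle the knob (scene about 265,195), so I'll descend and close on it.

Request:
play_rows:
  commands:
    - [0.2,[0,0.001,0.015],0]
    - [0.2,[0,0,0.02],0]
    - [0.2,[0,0,0.02],0]
    - [0.2,[0,0,0.012],0]
    - [0.2,[0,0,0.004],0]
    - [0.2,[0,0,0],0]
    - [1,[0,0,0],0]
    - [1,[0,0,0],0]
    - [1,[0,0,0],0]
    - [1,[0,0,0],0]
    - [1,[0,0,0],0]
    - [1,[0,0,0],0]
    - [1,[0,0,0],0]
  force: 40

```text
time: 22.58
eef_pos: [0.5698, -0.1904, 0.2491]
tcp_rot: [-3.114, -0.41, 0.0]
contact_force: [-2.6, 4.9, 7.8]
opening: 0.0167
```

```bash
python3 go.py .57 -.19 .094
python3 - <<'E'
from workcell import robot
from h import *
s=robot.grab_frame('scene')
crop(s,(270,215),130,110,5,'pics/s11.png')
E
```

```text
t 22.57 tcp [ 0.5698 -0.1904  0.2491] grasp [ 0.5698 -0.1903  0.0944] jawdeg -74.99 tilt [-0.0001  0.001 ] op 0.0167 F [-2.6  4.9  7.8] q [-0.12  0.76  0.52  1.8  -0.54  0.73 -0.61]
tool shift to target [ 0.0003 -0.0002  0.0004]
pics/s11.png 205 160 5
```

View pics/s11.png

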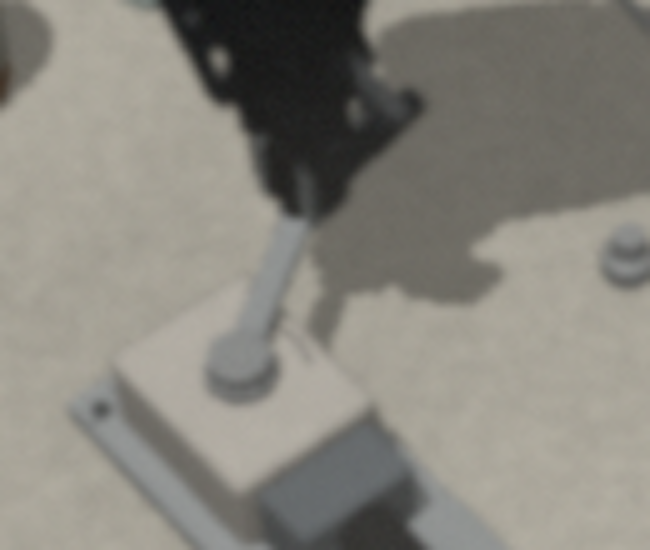

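Run:
```python
import numpy as np
a=np.radians(-75);ty=np.array([np.cos(a),np.sin(a)]);tx=np.array([-np.sin(a),np.cos(a)])
p0=np.arctan2(-49,-70)+.0738
K=lambda th:.085*np.array([np.cos(p0-th),np.sin(p0-th)])
pr=K(0)
for th in np.arange(.05,.66,.05):
    k=K(th);d=k-pr;pr=k;print(round(th,2),'tool',(d@tx).round(4),(d@ty).round(4),'world',(np.array([.5698,-.1904])+k-K(0)).round(4))
```

```text
0.05 tool -0.0016 -0.0039 world [ 0.5672 -0.187 ]
0.1 tool -0.0014 -0.004 world [ 0.5648 -0.1836]
0.15 tool -0.0012 -0.0041 world [ 0.5625 -0.18  ]
0.2 tool -0.001 -0.0041 world [ 0.5604 -0.1762]
0.25 tool -0.0008 -0.0042 world [ 0.5586 -0.1724]
0.3 tool -0.0006 -0.0042 world [ 0.5569 -0.1685]
0.35 tool -0.0004 -0.0042 world [ 0.5554 -0.1646]
0.4 tool -0.0002 -0.0042 world [ 0.5541 -0.1605]
0.45 tool 0.0 -0.0042 world [ 0.553  -0.1564]
0.5 tool 0.0002 -0.0042 world [ 0.5521 -0.1522]
0.55 tool 0.0004 -0.0042 world [ 0.5514 -0.1481]
0.6 tool 0.0006 -0.0042 world [ 0.551  -0.1438]
0.65 tool 0.0009 -0.0042 world [ 0.5507 -0.1396]
```

First to about 0.4.

Request:
play_rows:
  commands:
    - [1,[-0.0016,-0.0039,0],0]
    - [1,[-0.0014,-0.004,0],0]
    - [1,[-0.0012,-0.0041,0],0]
    - [1,[-0.001,-0.0041,0],0]
    - [1,[-0.0008,-0.0042,0],0]
    - [1,[-0.0006,-0.0042,0],0]
    - [1,[-0.0004,-0.0042,0],0]
    - [1,[-0.0002,-0.0042,0],0]
    - [1,[0,0,0],0]
    - [1,[0,0,0],0]

```text
time: 23.88
eef_pos: [0.5541, -0.1613, 0.2491]
tcp_rot: [3.114, 0.409, 0.0]
contact_force: [-1.8, -3.6, 6.6]
opening: 0.0171
```

```bash
python3 go.py .551 -.1438 .094
python3 - <<'E'
from workcell import robot
from h import *
s=robot.grab_frame('scene')
crop(s,(280,225),130,110,5,'pics/s12.png')
E
```

```text
t 23.88 tcp [ 0.5541 -0.1613  0.2491] grasp [ 0.5542 -0.1614  0.0944] jawdeg -75.04 tilt [ 0.0003 -0.0007] op 0.0171 F [-1.8 -3.6  6.6] q [-0.17  0.73  0.52  1.87 -0.55  0.69 -0.64]
tool shift to target [ 0.0015 -0.0178  0.0004]
pics/s12.png 215 170 5
```

View pics/s12.png

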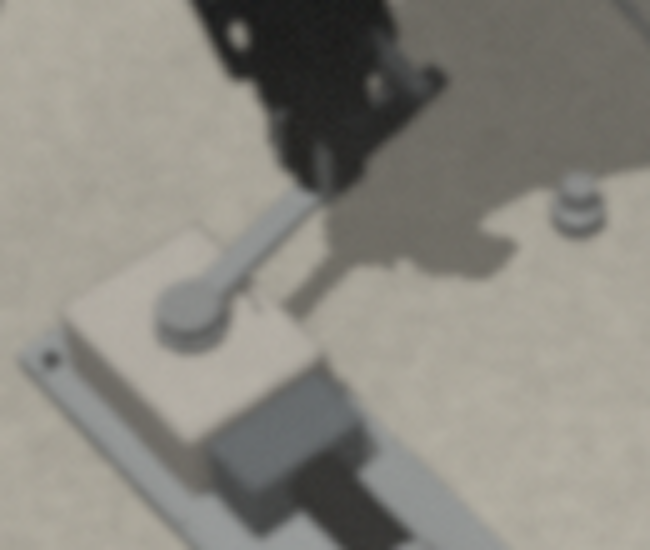

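The lever follows. Force is about 4 N, as expected in a notch, so this is the second click. On to the third.

Request:
play_rows:
  commands:
    - [1,[0,-0.0042,0],0]
    - [1,[0.0002,-0.0042,0],0]
    - [1,[0.0004,-0.0042,0],0]
    - [1,[0.0006,-0.0042,0],0]
    - [1,[0,0,0],0]
    - [1,[0,0,0],0]
    - [1,[0,0,0],0]

```text
time: 24.8
eef_pos: [0.5508, -0.1448, 0.2491]
tcp_rot: [3.114, 0.409, -0.0]
contact_force: [-3.0, -3.6, 8.2]
opening: 0.0169
```

```bash
python3 go.py .551 -.1438 .094
python3 - <<'E'
from workcell import robot
from h import *
s=robot.grab_frame('scene');t=robot.grab_frame('top')
crop(s,(290,250),150,120,5,'pics/s13.png')
crop(t,(318,218),150,70,5,'pics/t13.png')
cv2.imwrite('pics/s13f.png',s['pixels'][...,::-1])
E
```

```text
t 24.8 tcp [ 0.5508 -0.1448  0.2491] grasp [ 0.5508 -0.1449  0.0944] jawdeg -75.04 tilt [-0.0001 -0.0006] op 0.0169 F [-3.  -3.6  8.2] q [-0.21  0.72  0.52  1.89 -0.55  0.68 -0.66]
tool shift to target [ 0.0005 -0.001   0.0004]
pics/s13.png 215 190 5
pics/t13.png 243 183 5
```

View pics/s13.png

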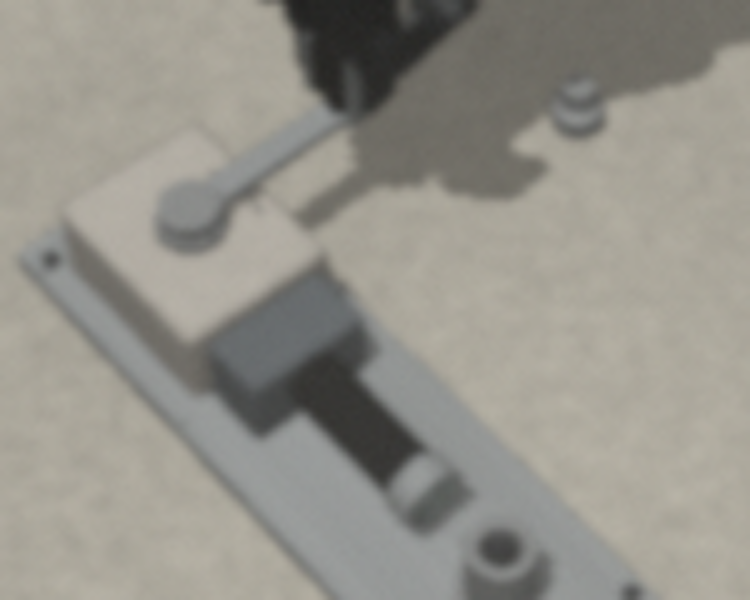

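View pics/t13.png

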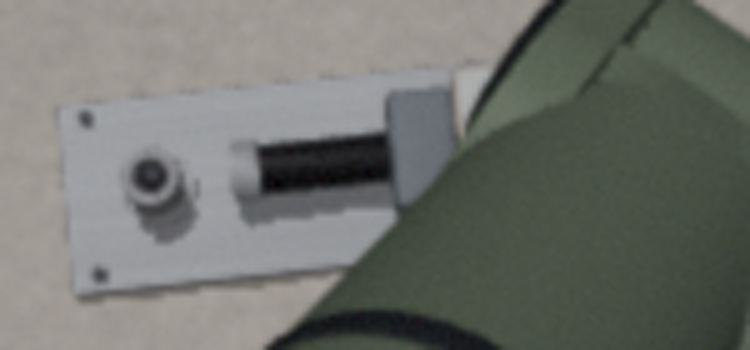

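View pics/s13f.png

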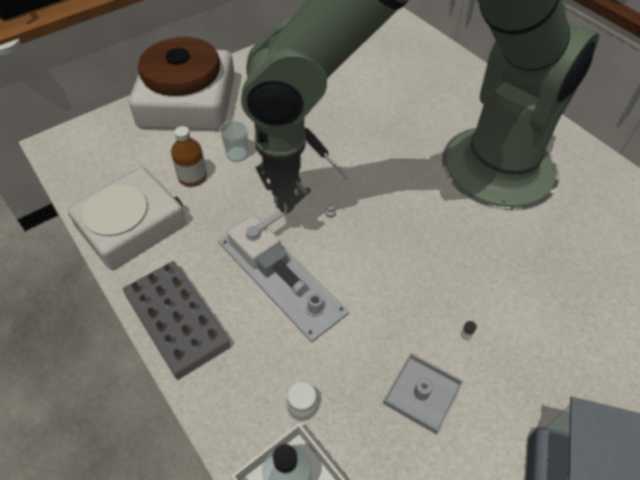

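The lens front has moved by about 9 px in the top view. I'll measure that to sub-pixel precision to check the lever angle.

```bash
python3 - <<'E'
from workcell import robot
from h import *
from fit import *
p,_=fit(obs)
for n in('top','scene'):
    f0=pickle.load(open(n+'0.pkl','rb'));f1=robot.grab_frame(n)
    # intensity profile along lens top line, z=.052, sampled in stand y for the two frames
    ys=np.arange(0.0,.075,.00025)
    def prof(f):
        g=cv2.cvtColor(f['pixels'],cv2.COLOR_RGB2GRAY).astype(np.float32)
        o=0
        for x in(-.004,-.002,0,.002,.004):
            uv=proj(f,[W(p,(x,y,.05)) for y in ys]).astype(np.float32)
            o=o+cv2.remap(g,uv[:,:1],uv[:,1:],cv2.INTER_CUBIC)[:,0]
        return o/5
    def edge(f):
        g=np.gradient(cv2.GaussianBlur(prof(f)[:,None],(1,9),0)[:,0]);i=g[:260].argmax();return ys[i]*1e3,g[i]
    a,b=edge(f0),edge(f1)
    print(n,a,b,'shift mm',b[0]-a[0],'theta',(b[0]-a[0])/40)
E
python3 go.py
```

```text
top (np.float64(22.75), np.float32(6.31686)) (np.float64(46.25), np.float32(6.5116463)) shift mm 23.5 theta 0.5875
scene (np.float64(22.75), np.float32(3.7003326)) (np.float64(46.25), np.float32(3.9659119)) shift mm 23.5 theta 0.5875
t 25.0 tcp [ 0.5508 -0.1448  0.2491] grasp [ 0.5508 -0.1449  0.0944] jawdeg -75.04 tilt [-0.0001 -0.0005] op 0.0171 F [-2.2 -3.1  8.4] q [-0.21  0.72  0.52  1.89 -0.55  0.68 -0.66]
```

Both cameras give a lever angle of about 0.59. I'll hold a little longer, then hand in.

Request:
play_rows:
  commands:
    - [1,[0,0,0],0]
    - [1,[0,0,0],0]
    - [1,[0,0,0],0]
    - [1,[0,0,0],0]
    - [1,[0,0,0],0]
    - [1,[0,0,0],0]

```text
time: 25.75
eef_pos: [0.5508, -0.1448, 0.2491]
tcp_rot: [3.114, 0.409, -0.0]
contact_force: [-3.1, -4.0, 9.5]
opening: 0.017
```

```bash
python3 go.py; python3 -c "
from workcell import robot
print(robot.sign_off())"
```

```text
t 25.75 tcp [ 0.5508 -0.1448  0.2491] grasp [ 0.5508 -0.1449  0.0944] jawdeg -75.04 tilt [-0.0001 -0.0005] op 0.017 F [-3.1 -4.   9.5] q [-0.21  0.72  0.52  1.89 -0.55  0.68 -0.66]
the job is handed in; nothing more can be done
None
```

I handed the job in at 25.75 s with both sleeves placed and the gripper still holding the knob at the third click. The simulator gave no verdict.

- **Sleeves:** The wide-bored sleeve stands upright on the pin's collar. The height at which it made contact matched fully home, and the pin shows in its bore in both views. The narrow sleeve stands upright near the middle of the reject tray, and both are let go.
- **Lever:** The lens tube's shift is 23.5 mm in both cameras, which puts the lever at about 0.59 rad (target 0.6). The push force is about 4–5 N, as expected in a notch. The arm held still there for more than a second before hand-in.
- **Other loose things:** None looks moved in the last overall picture, and I saw no contact with any of them.
- **Disagreements:** The two cameras disagreed by about 2 mm on the stand and sleeves, and by up to about 6 mm on the tray's y. The opening read 17 mm on the 18 mm knob and 28–29 mm on the 30 mm sleeves. None of my checks failed.

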